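Set the clay rider on the indexing wheel, count three clicks and hold

TASK

Lift the unfired clay horse rider off its drying board, squeezing it only lightly, stand it gently in the middle of the banding wheel with the horse looking along the white arrow, and let go of it. Then take the bar knob of the wheel's index, turn it back anticlockwise until it is against the home post, and from there count three clicks clockwise, without running past the third into the fourth. Finish with the gripper still holding the knob steady at that third stop, so that the wheel cannot creep while the rider is painted; leave the brush cup, the palette tile and the polishing stone where they are.

Things in the scene. Friction and masses are not known exactly. Their poses are not given: they have to be found in the camera images.
- rider_mid (a point): loose brown clay horse with a rider in a white hat, 0.26 kg, 137 mm tall, 34 mm wide at flanks and shoulders. This point: its centre, 68 mm above the soles; x towards the horse's head, z up. Gripped across its width by the rider's trunk (28 mm long, centred 4 mm behind this point, 64 to 108 mm above the soles). Fragile: at most 60 N squeeze per finger and 40 N on the wheel
- rider_muzzle (a point): tip of the horse's muzzle, 67 mm ahead of rider_mid along its x axis and 11 mm above it. The figure is one solid piece; the horse's flanks reach from 38 to 72 mm above the soles, its neck begins 20 mm ahead of rider_mid
- wheel_top (a point): centre of the upper face of the banding wheel, a round pale wooden plate of 180 mm diameter, 75 mm above the table; x axis along the white painted arrow (from the centre to its head at the rim), z up. The wheel is belted one to one to the index knob under a green cover: it turns with the knob, the same way and by the same angle
- knob_grip (a point): middle of the black bar grip of the index knob, on its upright axis, 96 mm above the table, 185 mm from the wheel's axis. The bar is 66 mm long (along x, which points to its red-dotted end), 18 mm wide, 28 mm tall; gripped across its width from above. Below it are a pinned index plate (81 mm across, top 62 mm above the table) and a spring plunger, 66 mm high
- knob (a joint): index knob, rad: 0 with its red tab at the red home post (hard stop), growing clockwise seen from above. A sprung plunger clicks into a stop every 20 degrees: home 0, first 0.349, second 0.698, third 1.047, fourth 1.396. About 0.25 N m carries it over the crest half-way; it draws itself into a stop and stays when let go. Starts at the first or second stop
- drying_board: low plywood ware board, 170 x 130 mm, on which the rider stands at the start; top 18 mm above the table; fixed. Origin: centre of its underside.
- brush_cup: blue enamel cup, 80 mm across and 95 mm tall, with brushes up to 180 mm; origin at the centre of its underside; leave alone
- palette_tile: white glazed palette tile with dabs of colour, 110 x 110 x 9 mm; origin at the centre of its underside; leave alone
- polishing_stone: black obsidian polishing stone, 62 x 40 x 24 mm; origin at the centre of its underside; leave alone
There are look-alikes about, which are no part of the job. There is more than one size of the part that bears rider_mid; the job needs the largest.

How it is judged:
On the way, in this order (a step that is already met when the one before it is completed fails the run):
1. the rider stands in the middle of the wheel, facing along the arrow, released (horizontal distance between rider_mid and wheel_top below 0.015 m and z of rider_mid in the frame of wheel_top between 0.062 and 0.074 m and angle between rider_mid's own z axis and vertical below 0.12 rad and angle between the x axis of rider_mid and the x axis of wheel_top, either way round below 0.26 rad and x of rider_muzzle in the frame of wheel_top above 0.03 m and contact force between the fingers and rider below 0.5 N), for 0.3 s.
2. the knob is back at the home post (value of joint knob below 0.08 rad), for 0.1 s.
3. the knob is held at the third stop (value of joint knob between 0.96221 and 1.13221 rad and velocity of joint knob between -0.08 and 0.08 rad/s and contact force between the fingers and knob above 3 N), for 0.3 s.
At the end, for the whole second after the job is handed in: The fingers grip the index knob (over 3 N of contact), which stands still at the third stop (1.047 rad, within 0.085 rad); the rider stands on the wheel, released and upright, its centre within 15 mm of the wheel's axis, the horse looking along the arrow within 15 degrees (all of step 1 and all of step 3); the arm keeps its last pose, push and grip.
It fails at once if the rider is squeezed with more than about 60 N per finger (contact force between the fingers and rider above 120 N).
It fails at once if the rider is pressed or dropped onto the wheel with more than 40 N (contact force between rider and wheel above 40 N).
It fails at once if the rider is tipped over (angle between rider_mid's own z axis and vertical above 0.6 rad).
It fails at once if the knob runs past the third stop into the fourth (value of joint knob above 1.22174 rad).
It fails at once if the brush cup, palette tile or polishing stone is moved by more than 15 mm (distance of any of brush_cup, palette_tile, polishing_stone from where it was at the start of the episode above 0.015 m).
It also fails if it takes over 61 s, if anything falls off the work surface, if the arm or the gripper's body presses on something with over 40 N, if the wrist force passes 120 N, or if a joint passes its speed limit or range.

ROBOT

A 7-joint arm with a two-finger parallel gripper is mounted at the origin on the work surface. World frame = base frame: x ahead of the robot, y to its left, z up, the work surface at z = 0. Lengths are in m, angles in rad, forces in N, time in s.
With the tool pointing down it reaches from about 0.35 to 0.9 m from the base axis. Payload 8.1 kg.
Tool frame: the origin (TCP) lies at the centre of the arm's flange, where the gripper is bolted on; the fingertips stand 178 mm ahead of it and the grasp point (between the pads) lies 159 mm ahead of it; z points along the fingers, y is the direction in which the jaws open and shut (so a half turn about z gives the same grasp; the last joint's range is limited). The gripper opens to 92 mm and grips with 3 to 60 N. Pads are 19 mm wide; open, the fingers measure 130 mm over their backs; the gripper's body (75 mm by 190 mm) begins 47 mm behind the grasp point.
Start: joints at [1.164, 0.434, 0.025, 1.573, -0.012, 1.134, -0.075], TCP at [0.187, -0.596, 0.405] pointing down, gripper open.
Joint ranges: [-2.62, 2.62], [-0.44, 2.09], [-1.27, 1.32], [0.08, 2.57], [-1.32, 4.46], [0.12, 2], [-2.74, 2.74]. Speed limits (rad/s): [2.22, 2.22, 3.01, 3.01, 3.14, 3.14, 3.14].

INTERFACE

Orientations are given as a rotation vector (axis times angle).
In Python, from cell import arm, get_image, camera_model gives the robot as it stands. The module is installed in compiled form; this text tells all that it offers.
- The arm moves only by the shell command python3 -m pendant 'ROWS' [FORCE]. ROWS is JSON, a list that holds one entry, the list of rows, each a list of 7 numbers: the shift along the tool's x, y, z in mm, then the turn, a rotation vector about the tool's x, y, z in rad, then the closure, from -1 (fully open) to 1 (shut). In form: [[[x, y, z, rx, ry, rz, hand], ...]]. A call has 1 to 20 rows; each row is the pose to reach, as a shift and turn from the pose commanded when the call began, along the tool's axes at that moment; what a row does not reach only later rows make up. A row lasts 1/8 s, in which the tool goes at most 62.5 mm and 10.7 degrees, less where a joint would pass 70% of its speed; a pose out of reach is approached as far as the arm can. A call with a gripper value outside its range is refused whole. The fingers move at their own pace and stop on an object; FORCE is the grip in N (left out, the last holds). Time passes only in rows, so rows that repeat a pose let the fingers close. It gives the time, the measured TCP pose, the force and the opening at its end, in the units of the state.
- arm.observe(): the state, without advancing time (a new reading comes with each control period).
- get_image(name): name is "side" or "top" or "wrist"; returns the picture (480x640x3 uint8, red, green, blue); there is no depth.
- camera_model(name): a dict with "fx", "fy", "cx", "cy" (pixels), "position" and "orientation" of the camera in the world; the wrist camera has in their place "T_tool_cam" (4x4, takes a point from camera to tool coordinates, whose origin is the TCP and whose axes are the flange's). Camera axes: x right, y down, z forward; pixel columns grow to the right and rows downward; lengths in m; the calibration is good to about 2 mm. A picture is of the moment at which its call begins: read the wrist's pose just before it. camera_model takes no time and is no camera call.
- arm.sign_off(): hands the job in, once; it reports no verdict.
The state is a dict: "clock": time; "joints": joint angles; "dq": joint speeds; "joint_efforts": joint torques, N m; "position": TCP position; "ee_rot": TCP orientation; "force": force on the tool from outside, world axes, zero at the start; "ft_torque": the same for the moment, N m; "width": opening from 0.0 (shut) to 1.0 (fully open).
Only numpy, scipy, OpenCV 4.12 (cv2) and the standard library are available. Lean on these libraries where they do the work, as an engineer would, in place of code of your own. Each camera call takes 0.05 s, during which the arm holds its last target.

## Working session

There is one attempt and no reset: what is moved stays moved. The work goes in short steps, Python scripts to look and compute and a shell command to move; the robot and the scene stay as the last step left them, time stands still between calls to the robot, and variables do not carry over. Pictures are saved under pics/ and viewed, and the job is handed in when it is done.

```bash
mkdir -p pics; ls
cat > look.py <<'E'
import cv2,sys
from cell import arm,get_image,camera_model
def snap(cam,name):
    o=arm.observe(); im=get_image(cam); cv2.imwrite(f'pics/{name}.png',im[:,:,::-1]); return o,im
E
python3 - <<'E'
from look import *
import numpy as np
np.set_printoptions(precision=4,suppress=True)
print(arm.observe())
for c in('side','top','wrist'):
    snap(c,c+'0'); print(c,camera_model(c))
E
```

```text
pics
{'clock': 0.0, 'joints': array([ 1.1644,  0.4352,  0.025 ,  1.5741, -0.0116,  1.134 , -0.0751]), 'dq': array([ 0.0001, -0.0006, -0.0011,  0.    , -0.0002,  0.0005,  0.0009]), 'joint_efforts': array([ -0.001 , -66.7879,   0.9846, -31.4462,  -0.0606,   0.0431,
         0.0002]), 'position': array([ 0.1869, -0.5962,  0.4039]), 'ee_rot': array([-3.104 , -0.475 ,  0.0006]), 'force': array([ 0.9612, -0.3993, -0.8047]), 'ft_torque': array([ 0.017 ,  0.0204, -0.0177]), 'width': 1.002611497163926}
side {'fx': 464.1283303563423, 'fy': 464.1283303563423, 'cx': 317.18671847818996, 'cy': 234.68083701572667, 'position': array([0.2086, 1.0672, 0.6876]), 'orientation': array([-0.3158,  2.5366, -1.5351])}
top {'fx': 528.9039345178642, 'fy': 528.9039345178642, 'cx': 310.0881470783887, 'cy': 230.87351958712048, 'position': array([ 0.2325, -0.0263,  1.2807]), 'orientation': array([-2.1427,  2.063 , -0.2227])}
wrist {'fx': 423.5259199552478, 'fy': 423.5259199552478, 'cx': 316.62859198765574, 'cy': 241.76448336032283, 'T_tool_cam': array([[ 0.0003, -0.9528, -0.3036,  0.0827],
       [ 1.    ,  0.0007, -0.001 ,  0.0002],
       [ 0.0011, -0.3036,  0.9528,  0.0202],
       [ 0.    ,  0.    ,  0.    ,  1.    ]])}
```

View pics/side0.png

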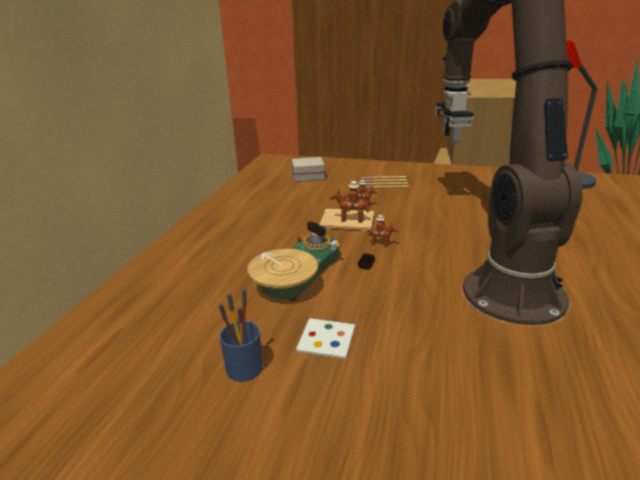

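View pics/top0.png

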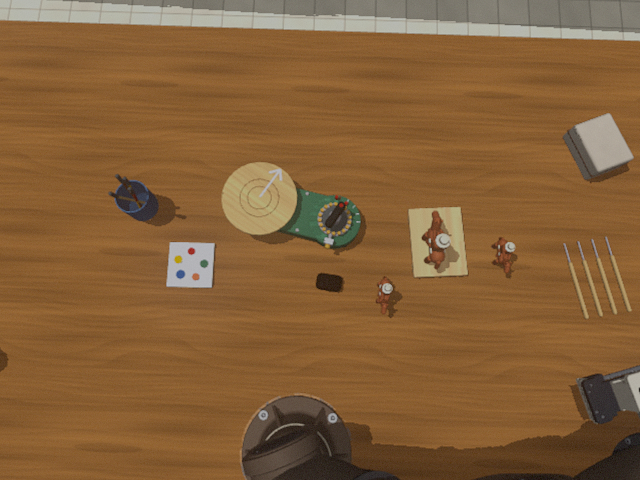

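View pics/wrist0.png

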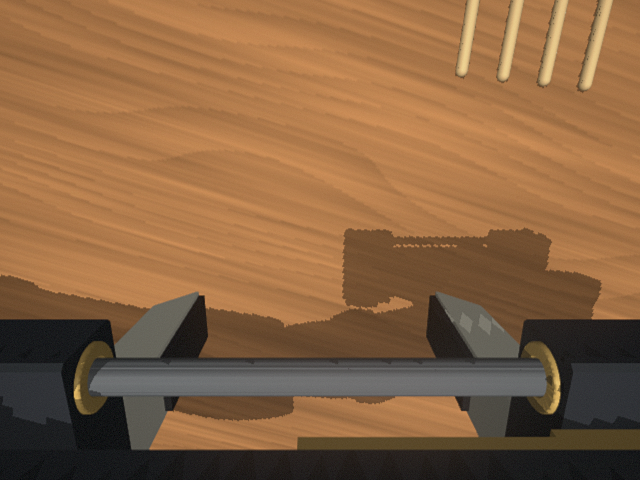

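The top view shows the rider on its board at (438,240), the wheel at (260,198) with its arrow pointing up-right, and the knob at (336,213). The smaller look-alikes are at (386,290) and (505,255).

```bash
cat >> look.py <<'E'
import numpy as np
from scipy.spatial.transform import Rotation as R
np.set_printoptions(precision=4,suppress=True)
def pose(cam,o=None):
    m=camera_model(cam)
    if cam=='wrist':
        T=np.array(m['T_tool_cam']); Rt=R.from_rotvec(o['ee_rot']).as_matrix()
        return m,Rt@T[:3,:3],o['position']+Rt@T[:3,3]
    return m,R.from_rotvec(m['orientation']).as_matrix(),np.array(m['position'])
def ray(cam,uv,z,o=None):
    m,Rm,p=pose(cam,o); uv=np.atleast_2d(uv).astype(float)
    d=np.c_[(uv[:,0]-m['cx'])/m['fx'],(uv[:,1]-m['cy'])/m['fy'],np.ones(len(uv))]@Rm.T
    return p+d*((z-p[2])/d[:,2])[:,None]
def proj(cam,P,o=None):
    m,Rm,p=pose(cam,o); q=(np.atleast_2d(P)-p)@Rm
    return np.c_[m['cx']+m['fx']*q[:,0]/q[:,2],m['cy']+m['fy']*q[:,1]/q[:,2]]
E
python3 - <<'E'
from look import *
im=cv2.imread('pics/top0.png'); 
cv2.imwrite('pics/c1.png',cv2.resize(im[150:330,200:540],None,fx=2.3,fy=2.3,interpolation=cv2.INTER_CUBIC))
im=cv2.imread('pics/side0.png'); 
cv2.imwrite('pics/c2.png',cv2.resize(im[150:310,220:420],None,fx=3.7,fy=3.7,interpolation=cv2.INTER_CUBIC))
print(ray('top',[(260,198),(336,213),(282,170)],.085), ray('top',[(438,240),(444,241)],.1),ray('top',[(437,242)],.018))
E
```

```text
[[ 0.5717  0.1077  0.085 ]
 [ 0.542  -0.0717  0.085 ]
 [ 0.6426  0.0595  0.085 ]] [[ 0.4835 -0.3048  0.1   ]
 [ 0.4816 -0.3184  0.1   ]] [[ 0.4958 -0.3217  0.018 ]]
```

View pics/c1.png

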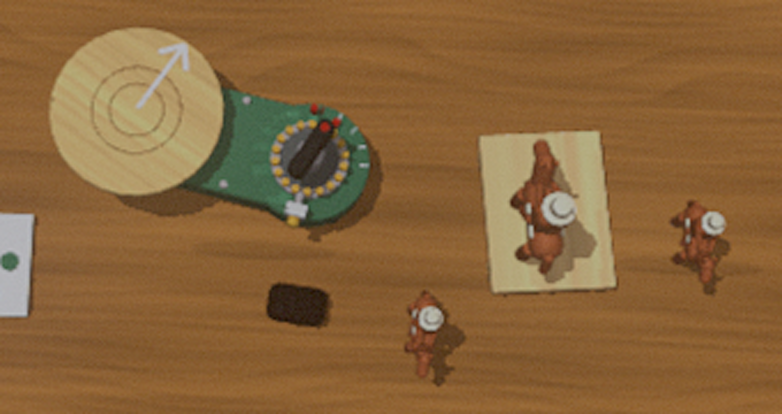

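View pics/c2.png

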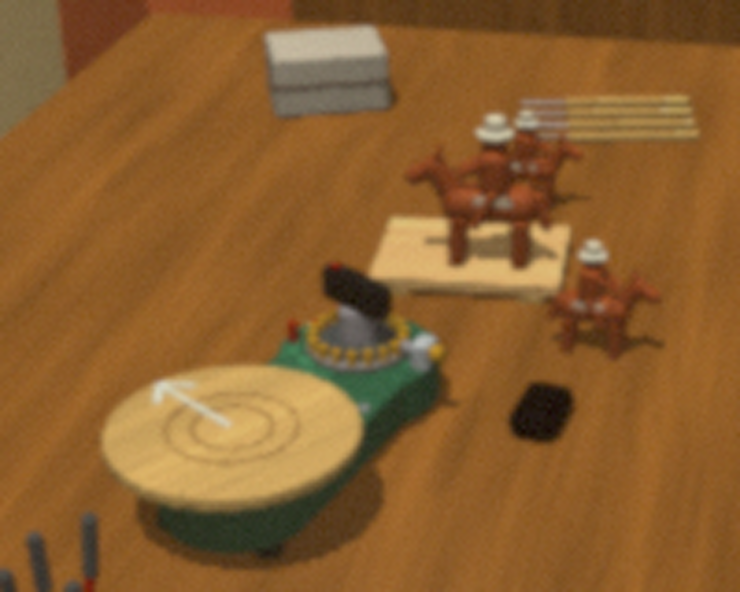

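```bash
cat >> look.py <<'E'
def tri(obs):
    A=np.zeros((3,3));b=np.zeros(3)
    for cam,uv,o in obs:
        m,Rm,p=pose(cam,o); d=Rm@np.array([(uv[0]-m['cx'])/m['fx'],(uv[1]-m['cy'])/m['fy'],1]); d/=np.linalg.norm(d)
        M=np.eye(3)-np.outer(d,d); A+=M; b+=M@p
    return np.linalg.solve(A,b)
def goto(P,yaw_y,o=None):
    """row for TCP at P, tool down, tool y at world angle yaw_y (deg)"""
    o=o or arm.observe(); R0=R.from_rotvec(o['ee_rot'])
    a=np.radians(yaw_y); y=np.array([np.cos(a),np.sin(a),0]); z=np.array([0,0,-1.]); x=np.cross(y,z)
    Rt=R.from_matrix(np.c_[x,y,z])
    print('shift mm',R0.inv().apply(np.array(P)-o['position'])*1000,'rot',(R0.inv()*Rt).as_rotvec(), 'deg',np.degrees((R0.inv()*Rt).magnitude()))
E
python3 - <<'E'
from look import *
# crop c1: u=200+x/2.3 ; c2: u=220+x/3.7, v=150+y/3.7
t=lambda x,y:(200+x/2.3,150+y/2.3); s=lambda x,y:(220+x/3.7,150+y/3.7)
print('hat',tri([('top',t(560,207),None),('side',s(494,128),None)]))
print('muz',tri([('top',t(543,145),None),('side',s(411,172),None)]))
print('tail',tri([('top',t(547,268),None),('side',s(550,215),None)]))
P=tri([('top',t(311,149),None),('side',s(356,290),None)]);print('knob',P)
print('bar',ray('top',[t(327,127),t(295,175)],.108))
print('wheel',ray('top',[t(137,110),t(185,45)],.075))
goto([.475,-.31,.42],90)
E
```

```text
hat [ 0.475  -0.3071  0.1412]
muz [ 0.5481 -0.3023  0.0958]
tail [ 0.4268 -0.3129  0.0608]
knob [ 0.5355 -0.0696  0.0943]
bar [[ 0.555  -0.0844  0.108 ]
 [ 0.5047 -0.054   0.108 ]]
wheel [[0.5749 0.1098 0.075 ]
 [0.647  0.064  0.075 ]]
shift mm [ 360.5356 -186.9594  -15.6867] rot [-0.0005 -0.0016 -2.8378] deg 162.59455042618885
```

```bash
python3 -m pendant '[[[360,-187,-16,0,0,-2.838,0],[360,-187,-16,0,0,-2.838,0],[360,-187,-16,0,0,-2.838,0],[360,-187,-16,0,0,-2.838,0],[360,-187,-16,0,0,-2.838,0],[360,-187,-16,0,0,-2.838,0],[360,-187,-16,0,0,-2.838,0],[360,-187,-16,0,0,-2.838,0],[360,-187,-16,0,0,-2.838,0],[360,-187,-16,0,0,-2.838,0],[360,-187,-16,0,0,-2.838,0],[360,-187,-16,0,0,-2.838,0],[360,-187,-16,0,0,-2.838,0],[360,-187,-16,0,0,-2.838,0],[360,-187,-16,0,0,-2.838,0],[360,-187,-16,0,0,-2.838,0],[360,-187,-16,0,0,-2.838,0]]]' 15
python3 - <<'E'
from look import *
o,_=snap('wrist','w1'); print(o['clock'],o['position'],o['ee_rot'],o['joints'],o['width'])
snap('top','t1');
E
```

```text
clock: 2.28
position: [0.4744, -0.3104, 0.4206]
ee_rot: [-0.005, -3.141, -0.0]
force: [0.5, -0.9, -0.6]
width: 0.5
2.275 [ 0.4744 -0.3104  0.4206] [-0.0055 -3.1414 -0.0004] [ 0.9915  0.4199 -0.7056  1.6519  0.2901  1.1777  1.7838] 0.5004872763586748
```

View pics/w1.png

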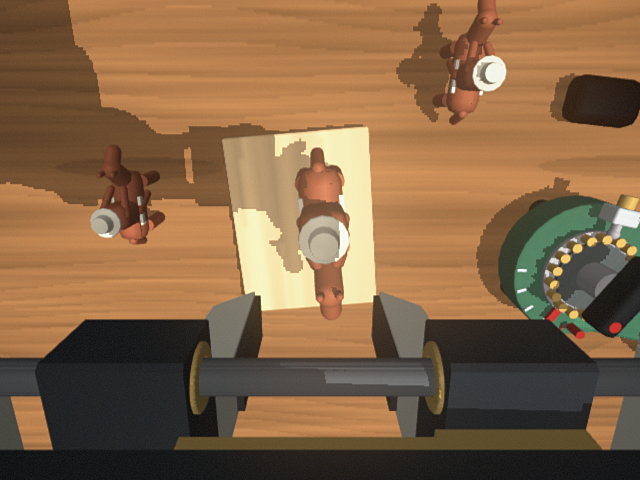

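Run:
```python
from look import *
o=arm.observe(); im=cv2.imread('pics/w1.png')
hsv=cv2.cvtColor(im,cv2.COLOR_BGR2HSV)
sub=np.zeros(im.shape[:2],np.uint8); sub[120:330,270:380]=255
white=cv2.inRange(hsv,(0,0,130),(180,45,255))&sub
n,l,s,c=cv2.connectedComponentsWithStats(white)
i=1+np.argmax(s[1:,4]);print('hat',s[i],c[i])
(cc,r)=cv2.minEnclosingCircle(np.argwhere(l==i)[:,::-1].astype(np.float32));print(cc,r)
print('brim',ray('wrist',[cc],.143,o),'top',ray('wrist',[(324,244)],.155,o))
br=cv2.inRange(hsv,(0,120,30),(12,255,200))&sub
cv2.imwrite('pics/m.png',np.hstack([white,br])[100:340])
for v in range(150,320,8):
    x=np.flatnonzero(br[v]); 
    if len(x): print(v,x.min(),x.max(),(x.min()+x.max())/2)
print('muz',ray('wrist',[(331,311)],.097,o),'rump',ray('wrist',[(321,180)],.085,o))
print('sole check',ray('wrist',[(321,180),(331,311)],.09,o))
```

```text
hat [335 222  14  39 250] [342.572 240.124]
(337.5, 241.0) 19.163867950439453
brim [[ 0.4736 -0.2967  0.143 ]] top [[ 0.4717 -0.3056  0.155 ]]
150 313 321 317.0
158 311 323 317.0
166 312 333 322.5
174 298 341 319.5
182 295 341 318.0
190 298 341 319.5
198 303 338 320.5
206 304 340 322.0
214 302 346 324.0
222 297 348 322.5
254 345 346 345.5
262 309 343 326.0
270 315 340 327.5
278 315 341 328.0
286 316 342 329.0
294 316 342 329.0
302 319 340 329.5
310 321 341 331.0
318 326 336 331.0
muz [[ 0.5463 -0.2988  0.097 ]] rump [[ 0.4441 -0.3066  0.085 ]]
sole check [[ 0.4433 -0.3067  0.09  ]
 [ 0.5499 -0.2985  0.09  ]]
```

View pics/m.png

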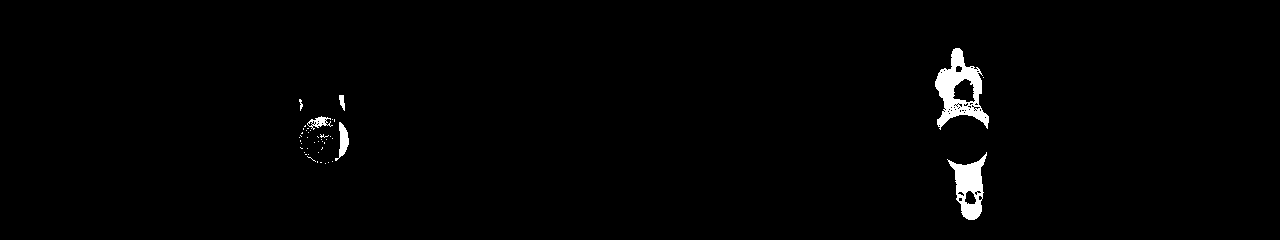

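Run:
```python
from look import *
goto([.4755,-.304,.34],94.4); goto([.4755,-.304,.272],94.4)
im=cv2.imread('pics/t1.png')
cv2.imwrite('pics/c3.png',cv2.resize(im[150:260,210:370],None,fx=5,fy=5,interpolation=cv2.INTER_CUBIC))
```

```text
shift mm [-0.9619  6.2315 80.6561] rot [ 0.0001 -0.0002 -0.0794] deg 4.550702124653903
shift mm [ -0.9735   6.2279 148.6561] rot [ 0.0001 -0.0002 -0.0794] deg 4.550702124653903
```

View pics/c3.png

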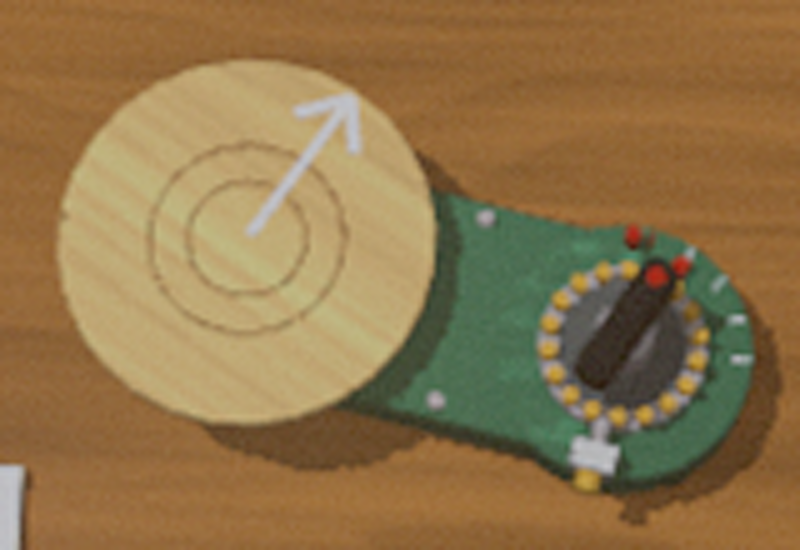

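```bash
python3 -m pendant '[[[-1,6.2,50,0,0,-0.079,-0.3],[-1,6.2,80,0,0,-0.079,-0.3],[-1,6.2,80,0,0,-0.079,-0.3]]]' 15
python3 - <<'E'
from look import *
o,_=snap('wrist','w2'); print(o['clock'],o['position'],o['ee_rot'],o['width'])
print(proj('wrist',[[.5463,-.2988,.097]],o))
c=lambda x,y:(210+(x+.5)/5-.5,150+(y+.5)/5-.5)
w=ray('top',[c(247,239),c(252,234),c(352,98)],.075); print('wheel',w,np.degrees(np.arctan2(*(w[2]-w[1])[1::-1])),np.degrees(np.arctan2(*(w[2]-w[0])[1::-1])))
k=ray('top',[c(656,270),c(595,372)],.110); print('bar ends',k)
print('plate',ray('top',[c(625,346)],.062))
E
```

```text
clock: 2.75
position: [0.4748, -0.3039, 0.3389]
ee_rot: [0.122, -3.136, -0.003]
force: [1.2, -0.0, 0.1]
width: 0.646
2.75 [ 0.4748 -0.3039  0.3389] [ 0.1222 -3.1356 -0.0033] 0.6457384834546568
[[314.6901 373.8377]]
wheel [[0.5759 0.1112 0.075 ]
 [0.5785 0.109  0.075 ]
 [0.6479 0.0651 0.075 ]] -32.32432771021681 -32.67071409263358
bar ends [[ 0.5582 -0.0811  0.11  ]
 [ 0.5091 -0.0546  0.11  ]]
plate [[ 0.5337 -0.0696  0.062 ]]
```

View pics/w2.png

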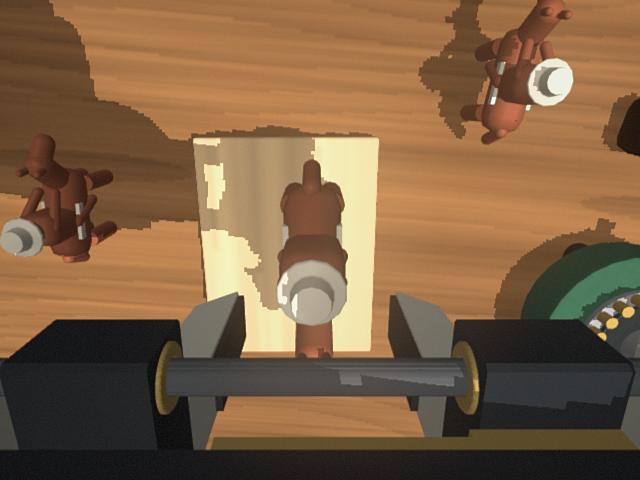

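Run:
```python
from look import *
o=arm.observe()
h=ray('wrist',[(314,300)],.155,o); b=ray('wrist',[(312,291)],.142,o); print(h,b,ray('wrist',[(312,165)],.08,o))
goto([.4748,-.3035,.272],94.4)
```

```text
[[ 0.4719 -0.3052  0.155 ]] [[ 0.4736 -0.3061  0.142 ]] [[ 0.4244 -0.3103  0.08  ]]
shift mm [ 0.6097  0.5112 68.64  ] rot [ 0.0008 -0.0011  0.0013] deg 0.10639483856879857
```

```bash
python3 -m pendant '[[[0,-1,35,0,0,0,-0.3],[0,-1,60,0,0,0,-0.3],[0,-1,67,0,0,0,-0.3],[0,-1,67,0,0,0,-0.3]]]' 15
python3 - <<'E'
from look import *
o,_=snap('wrist','w3'); print(o['clock'],o['position'],o['force'],o['width']);snap('side','s3')
im=cv2.imread('pics/s3.png');cv2.imwrite('pics/c4.png',cv2.resize(im[140:260,300:420],None,fx=5,fy=5))
E
```

```text
clock: 3.3
position: [0.4762, -0.3052, 0.2749]
ee_rot: [-0.124, 3.138, -0.001]
force: [0.8, -1.1, 0.5]
width: 0.652
3.3 [ 0.4762 -0.3052  0.2749] [ 0.8166 -1.0511  0.5283] 0.6523216225408505
```

View pics/c4.png

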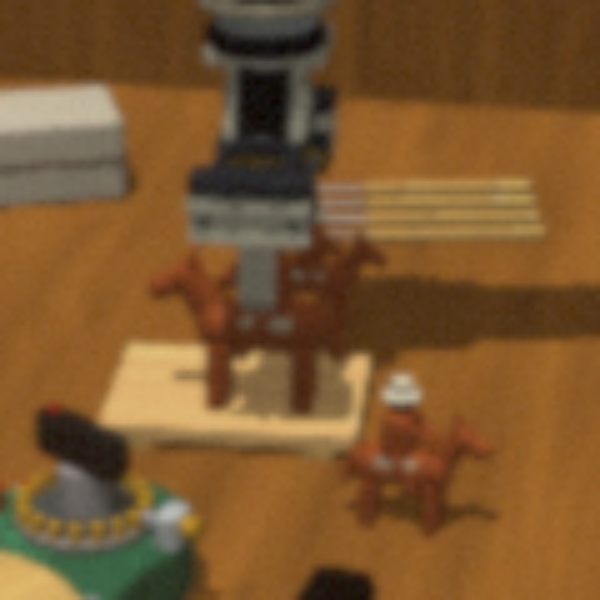

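View pics/w3.png

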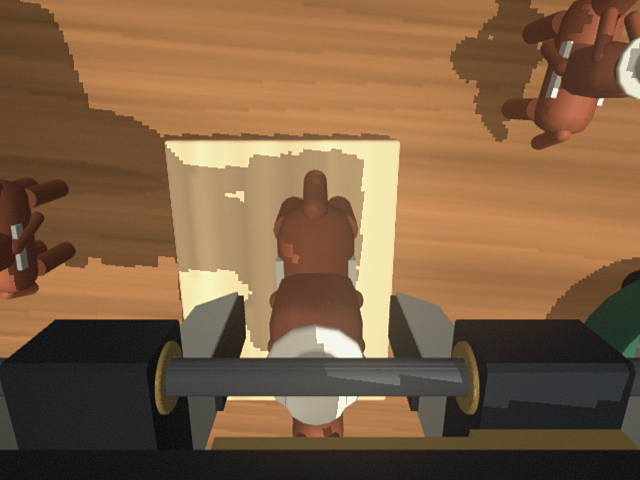

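```bash
python3 -m pendant '[[[0,0,0,0,0,0,0],[0,0,0,0,0,0,0.15],[0,0,0,0,0,0,0.4],[0,0,0,0,0,0,1],[0,0,0,0,0,0,1],[0,0,0,0,0,0,1]]]' 15
python3 - <<'E'
from look import *
o=arm.observe(); print(o['position'],o['force'],o['width']*92)
E
```

```text
clock: 4.15
position: [0.4757, -0.3051, 0.2739]
ee_rot: [-0.124, 3.139, -0.0]
force: [-1.0, -0.3, 4.4]
width: 0.37
[ 0.4757 -0.3051  0.2739] [-1.0214 -0.3122  4.3899] 34.05985019117497
```

```bash
python3 -m pendant '[[[0,0,-3,0,0,0,1],[0,0,-10,0,0,0,1],[0,0,-40,0,0,0,1],[0,0,-90,0,0,0,1],[0,0,-120,0,0,0,1],[0,0,-120,0,0,0,1]]]' 18
python3 - <<'E'
from look import *
o,_=snap('wrist','w4'); print(o['clock'],o['position'],o['force'],o['width']*92);snap('side','s4')
im=cv2.imread('pics/s4.png');cv2.imwrite('pics/c5.png',cv2.resize(im[80:260,260:440],None,fx=3,fy=3))
c=np.array([.5759,.1112,0])
goto(list(c[:2])+[.392],-32.5+90)
E
```

```text
clock: 4.9
position: [0.4763, -0.305, 0.3961]
ee_rot: [-0.124, 3.135, -0.004]
force: [0.7, -1.0, -4.4]
width: 0.369
4.9 [ 0.4763 -0.305   0.3961] [ 0.6956 -0.9776 -4.432 ] 33.94997920309347
shift mm [-133.2426  407.0038    0.9257] rot [-0.0001 -0.0009  0.6463] deg 37.027621545654114
```

View pics/c5.png

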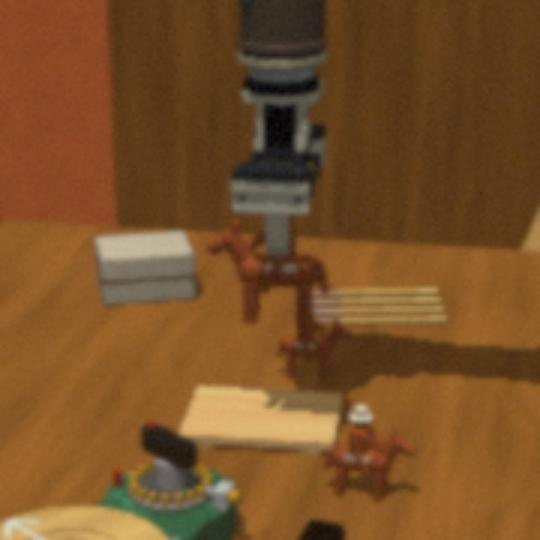

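View pics/w4.png

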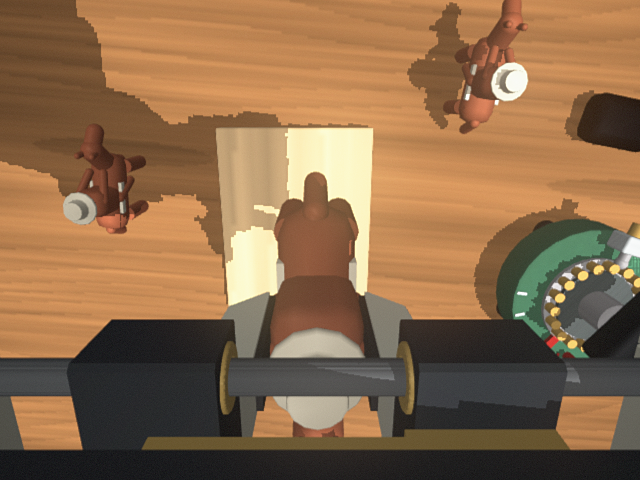

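Run:
```python
from look import *
goto([.5734,.1128,.405],57.5)
```

```text
shift mm [-130.8651  408.7982  -12.0719] rot [-0.0001 -0.0009  0.6463] deg 37.027621545654114
```

```bash
python3 -m pendant '[[[-5,15,-12,0,0,0.03,1],[-15,45,-12,0,0,0.09,1],[-27,85,-12,0,0,0.16,1],[-41,130,-12,0,0,0.23,1],[-56,175,-12,0,0,0.3,1],[-71,220,-12,0,0,0.37,1],[-86,265,-12,0,0,0.44,1],[-100,310,-12,0,0,0.51,1],[-113,350,-12,0,0,0.57,1],[-122,380,-12,0,0,0.61,1],[-128,400,-12,0,0,0.635,1],[-131,409,-12,0,0,0.646,1],[-131,409,-12,0,0,0.646,1],[-131,409,-12,0,0,0.646,1]]]' 18
python3 - <<'E'
from look import *
o,_=snap('wrist','w5'); print(o['clock'],o['position'],o['force'],o['width']*92,o['joints'])
R0=R.from_rotvec(o['ee_rot']);y=R0.apply([0,1,0]);print(np.degrees(np.arctan2(y[1],y[0])),R0.apply([0,0,1]))
snap('side','s5')
im=cv2.imread('pics/s5.png');cv2.imwrite('pics/c5.png',cv2.resize(im[80:320,160:400],None,fx=2.5,fy=2.5))
E
```

```text
clock: 6.75
position: [0.5739, 0.1117, 0.4052]
ee_rot: [-0.88, -3.015, 0.002]
force: [0.0, -0.1, -2.6]
width: 0.373
6.75 [0.5739 0.1117 0.4052] [ 0.0132 -0.1269 -2.6168] 34.33405485033612 [ 0.1767  0.4526 -0.6575  1.6327  0.2965  1.1594  0.4508]
57.461379619815666 [-0.0009 -0.001  -1.    ]
```

View pics/c5.png

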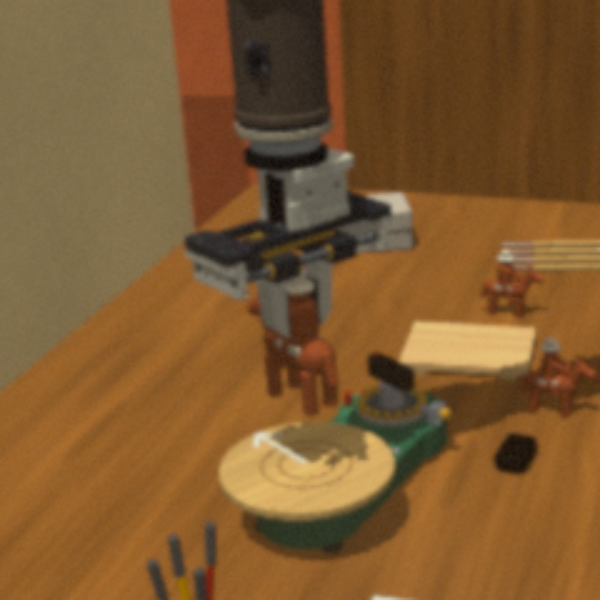

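View pics/w5.png

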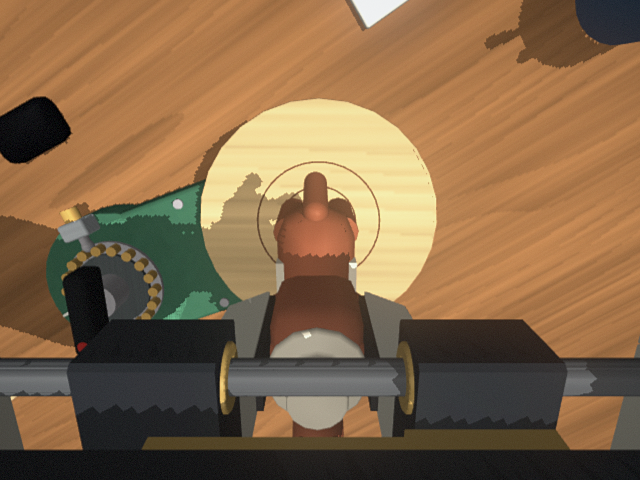

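Run:
```python
from look import *
from scipy.optimize import least_squares
o=arm.observe(); im=cv2.imread('pics/w5.png'); hsv=cv2.cvtColor(im,cv2.COLOR_BGR2HSV)
m=cv2.inRange(hsv,(15,60,190),(32,170,255)); 
n,l,s,c=cv2.connectedComponentsWithStats(m); i=1+np.argmax(s[1:,4]); m=(l==i)
pts=[]
for v in range(100,215,3):
    x=np.flatnonzero(m[v]); pts.append((x.max()+.5,v)); 
    if v<150: pts.append((x.min()-.5,v))
P=ray('wrist',pts,.075,o)[:,:2]
f=least_squares(lambda q:np.hypot(*(P-q[:2]).T)-q[2],[.575,.11,.09],loss='soft_l1',f_scale=.001);print(f.x,np.abs(f.fun).max())
f=least_squares(lambda q:np.hypot(*(P-q[:2]).T)-.09,[.575,.11],loss='soft_l1',f_scale=.001);print(f.x)
```

```text
[0.5757 0.1122 0.0894] 0.000860566487184064
[0.5761 0.1117]
```

```bash
python3 -m pendant '[[[1,1,15,0,0,0,1],[1,1,40,0,0,0,1],[1,1,57,0,0,0,1],[1,1,66,0,0,0,1],[1,1,70,0,0,0,1],[1,1,70,0,0,0,1],[1,1,70,0,0,0,1]]]' 18
python3 - <<'E'
from look import *
o=arm.observe();print(o['position'],o['force'])
o,_=snap('side','s6')
im=cv2.imread('pics/s6.png');cv2.imwrite('pics/c6.png',cv2.resize(im[180:310,210:340],None,fx=4.5,fy=4.5))
E
```

```text
clock: 7.72
position: [0.5738, 0.1145, 0.3364]
ee_rot: [0.878, 3.015, 0.001]
force: [-0.4, 0.7, -3.8]
width: 0.372
[0.5738 0.1145 0.3364] [-0.3922  0.6556 -3.7827]
```

View pics/c6.png

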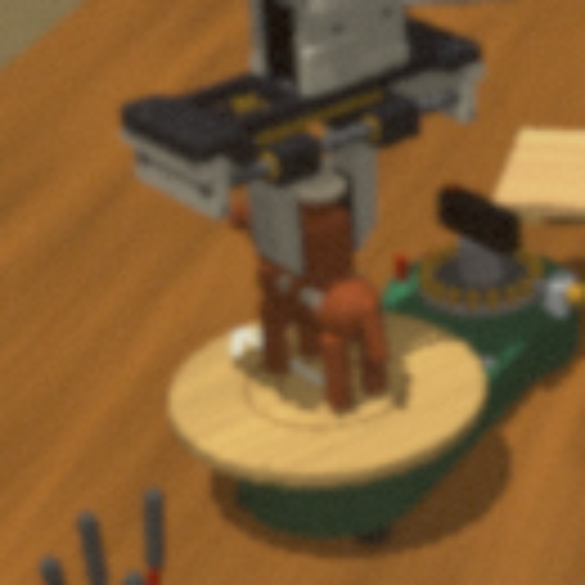

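```bash
python3 -m pendant '[[[0,0,1,0,0,0,1],[0,0,2,0,0,0,1],[0,0,3,0,0,0,1],[0,0,4,0,0,0,1],[0,0,4,0,0,0,1]]]' 18
```

```text
clock: 8.4
position: [0.5735, 0.1143, 0.3316]
ee_rot: [-0.879, -3.016, 0.0]
force: [-0.2, 0.3, -2.9]
width: 0.37
```

```bash
python3 -m pendant '[[[0,0,0.5,0,0,0,1],[0,0,1,0,0,0,1],[0,0,1,0,0,0,1]]]' 18;  python3 -m pendant '[[[0,0,0.5,0,0,0,1],[0,0,1,0,0,0,1],[0,0,1,0,0,0,1]]]' 18
```

```text
clock: 8.78
position: [0.5736, 0.1144, 0.3309]
ee_rot: [0.878, 3.016, -0.0]
force: [-0.7, -0.5, -0.3]
width: 0.37
clock: 9.15
position: [0.5735, 0.1145, 0.3308]
ee_rot: [0.878, 3.015, -0.0]
force: [-4.2, -1.2, 10.4]
width: 0.368
```

```bash
python3 -m pendant '[[[0,0,-0.6,0,0,0,1],[0,0,-0.8,0,0,0,1],[0,0,-0.8,0,0,0,0.25],[0,0,-0.8,0,0,0,0.15],[0,0,-0.8,0,0,0,-0.1],[0,0,-0.8,0,0,0,-0.3],[0,0,-0.8,0,0,0,-0.3]]]' 10
python3 - <<'E'
from look import *
o,_=snap('wrist','w7');print(o['position'],o['force'])
o,_=snap('side','s7')
im=cv2.imread('pics/s7.png');cv2.imwrite('pics/c7.png',cv2.resize(im[180:310,210:340],None,fx=4.5,fy=4.5))
E
```

```text
clock: 10.02
position: [0.5736, 0.1143, 0.3304]
ee_rot: [-0.879, -3.016, -0.0]
force: [0.0, 0.0, 0.2]
width: 0.641
[0.5736 0.1143 0.3304] [0.0444 0.0411 0.1991]
```

View pics/c7.png

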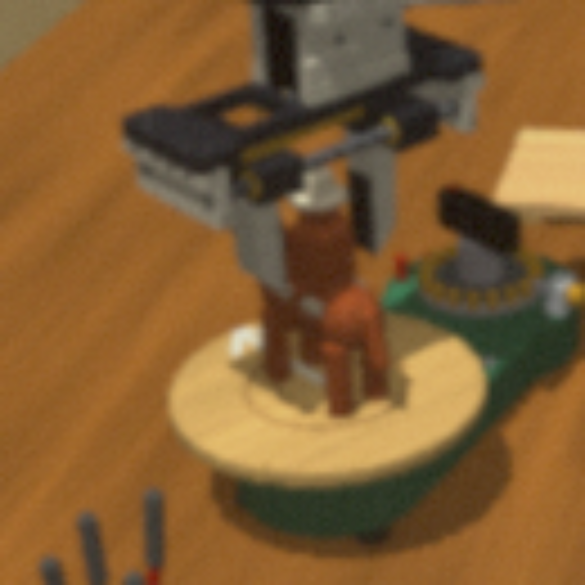

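View pics/w7.png

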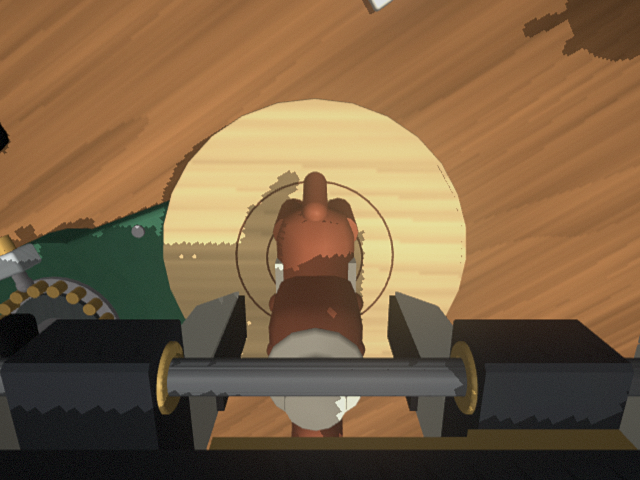

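```bash
python3 -m pendant '[[[0,0,-15,0,0,0,-0.3],[0,0,-50,0,0,0,-0.3],[0,0,-95,0,0,0,-0.3],[0,0,-95,0,0,0,-0.3]]]' 10
python3 - <<'E'
from look import *
o=arm.observe(); print(o['clock'],o['position']); snap('top','t8')
im=cv2.imread('pics/t8.png');cv2.imwrite('pics/c8.png',cv2.resize(im[150:260,210:370],None,fx=5,fy=5,interpolation=cv2.INTER_CUBIC))
goto([.535,-.069,.40],60)
E
```

```text
clock: 10.62
position: [0.5742, 0.1154, 0.4303]
ee_rot: [0.876, 3.01, 0.006]
force: [-0.1, 0.8, -0.2]
width: 0.65
10.625 [0.5742 0.1154 0.4303]
shift mm [ -65.8974 -175.9943   27.744 ] rot [ 0.0029  0.0031 -0.0432] deg 2.489428471867713
```

```bash
python3 -m pendant '[[[-20,-55,0,0,0,-0.04,-0.3],[-42,-115,10,0,0,-0.04,-0.3],[-62,-165,25,0,0,-0.04,-0.3],[-66,-176,28,0,0,-0.04,-0.3],[-66,-176,28,0,0,-0.04,-0.3],[-66,-176,28,0,0,-0.04,-0.3]]]' 10
python3 - <<'E'
from look import *
o,_=snap('wrist','w9');print(o['clock'],o['position'],o['ee_rot']); np.save('o9.npy',o,allow_pickle=True)
snap('top','t9'); snap('side','s9')
im=cv2.imread('pics/s9.png');cv2.imwrite('pics/c9.png',cv2.resize(im[180:310,210:340],None,fx=4.5,fy=4.5))
E
```

```text
clock: 11.42
position: [0.5351, -0.0676, 0.3978]
ee_rot: [0.814, 3.034, 0.002]
force: [0.6, 0.4, 0.2]
width: 0.651
11.425 [ 0.5351 -0.0676  0.3978] [0.8141 3.0339 0.0018]
```

View pics/w9.png

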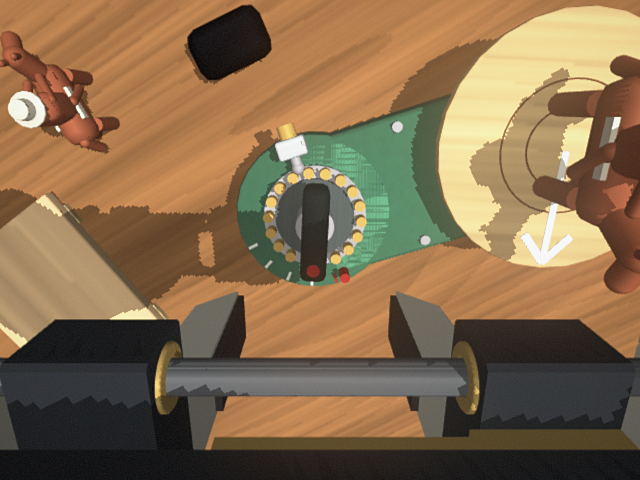

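View pics/c9.png

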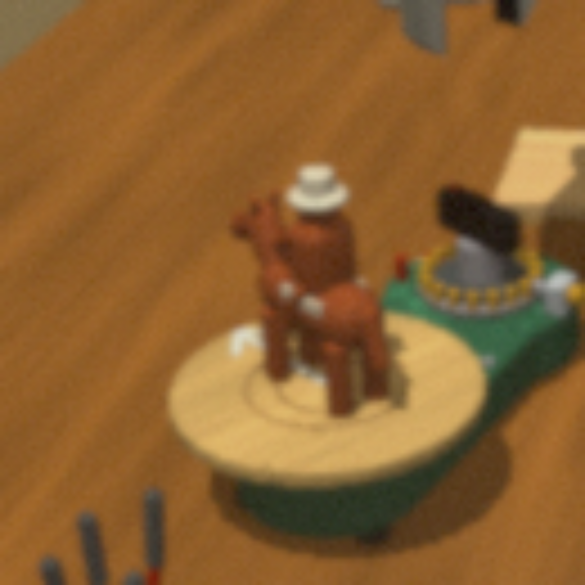

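View pics/t9.png

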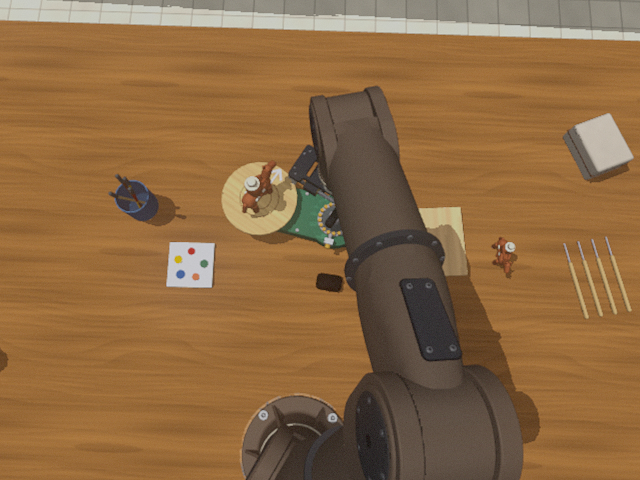

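Run:
```python
from look import *
o=np.load('o9.npy',allow_pickle=True).item()
im=cv2.imread('pics/w9.png'); crop=im[120:300,230:400]; cv2.imwrite('pics/c10.png',cv2.resize(crop,None,fx=4,fy=4,interpolation=cv2.INTER_CUBIC)[:600*1])
hsv=cv2.cvtColor(im,cv2.COLOR_BGR2HSV)
m=((hsv[...,2]<50)).astype(np.uint8); m[:,:285]=0;m[:,345:]=0;m[:170]=0;m[290:]=0
n,l,s,c=cv2.connectedComponentsWithStats(m); i=1+np.argmax(s[1:,4]); print(s[i],c[i])
print(cv2.minAreaRect(np.argwhere(l==i)[:,::-1].astype(np.float32)))
P=ray('wrist',[(316,184),(312.5,281)],.110,o);print(P,P.mean(0),np.hypot(*(P[1]-P[0])[:2]),np.degrees(np.arctan2(*(P[1]-P[0])[1::-1])))
t=ray('top',[(252,184)],.20); print('hat',t, tri([('top',(252,184),None),('side',(210+317/4.5,180+182/4.5),None)]))
print('muz',tri([('top',(273,163),None),('side',(210+237/4.5,180+232/4.5),None)]))
```

```text
[301 201  28  72 812] [312.9446 239.2549]
((313.9945068359375, 237.10496520996094), (25.543594360351562, 71.05953979492188), 3.012787342071533)
[[ 0.5041 -0.0495  0.11  ]
 [ 0.5606 -0.085   0.11  ]] [ 0.5324 -0.0673  0.11  ] 0.06667719145714085 -32.102651140634876
hat [[0.5694 0.1137 0.2   ]] [0.5707 0.1139 0.2018]
muz [0.6377 0.0763 0.1461]
```

View pics/c10.png

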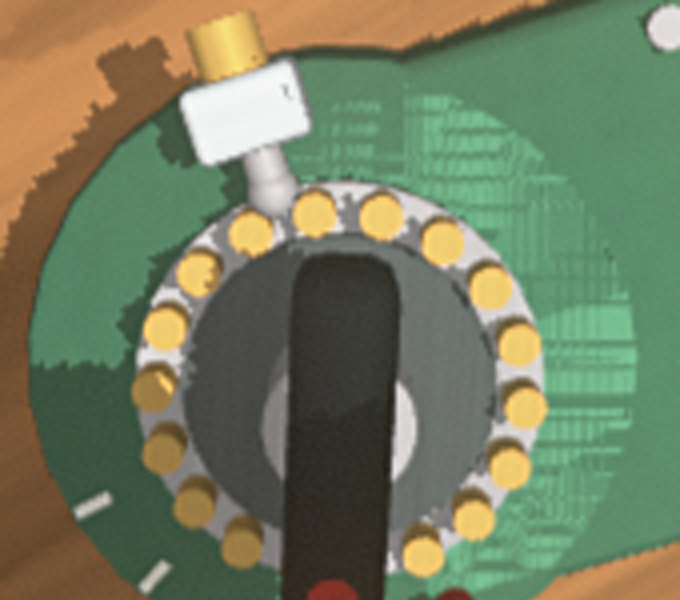

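Run:
```python
from look import *
goto([.5324,-.0673,.257],57.9)
```

```text
shift mm [  2.6305  -0.9302 140.8388] rot [0.0007 0.0003 0.036 ] deg 2.0639630702129064
```

```bash
python3 -m pendant '[[[2.6,-1,30,0,0,0.036,-0.3],[2.6,-1,70,0,0,0.036,-0.3],[2.6,-1,105,0,0,0.036,-0.3],[2.6,-1,105,0,0,0.036,-0.3]]]' 10
python3 - <<'E'
from look import *
o,_=snap('wrist','w11');print(o['clock'],o['position'],o['force'])
goto([.5324,-.0673,.257],57.9)
E
```

```text
clock: 12.08
position: [0.5312, -0.0684, 0.2907]
ee_rot: [-0.869, -3.014, 0.001]
force: [0.1, 0.3, 0.0]
width: 0.653
12.075 [ 0.5312 -0.0684  0.2907] [0.0858 0.2805 0.0449]
shift mm [ 0.1352  1.0372 35.4219] rot [-0.0003 -0.0016 -0.0011] deg 0.1144656589110493
```

View pics/w11.png

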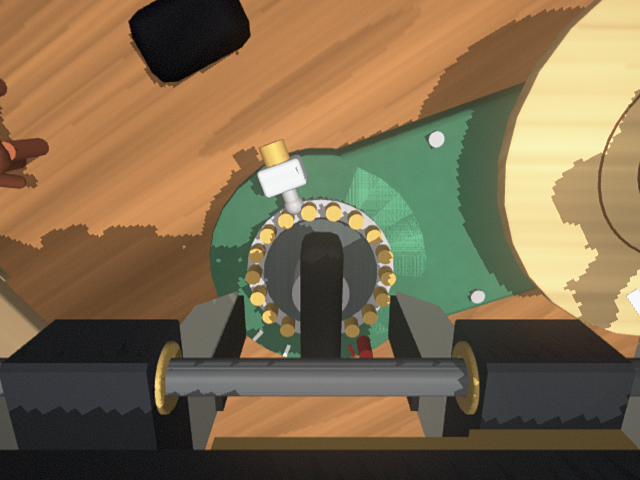

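```bash
python3 -m pendant '[[[0,1,20,0,0,0,-0.3],[0,1,33,0,0,0,-0.3],[0,1,34,0,0,0,0],[0,1,34,0,0,0,0.4],[0,1,34,0,0,0,1],[0,1,34,0,0,0,1],[0,1,34,0,0,0,1],[0,1,34,0,0,0,1]]]' 50
python3 - <<'E'
from look import *
o=arm.observe();print(o['position'],o['force'],o['ft_torque'],o['width']*92)
E
```

```text
clock: 13.12
position: [0.5332, -0.0679, 0.2602]
ee_rot: [0.872, 3.016, 0.0]
force: [-3.0, 0.7, 14.6]
width: 0.191
[ 0.5332 -0.0679  0.2602] [-3.026   0.6965 14.6448] [ 0.1572  0.5442 -0.0519] 17.561215587437793
```

```bash
python3 -m pendant '[[[0,0,-2,0,0,-0.04,1],[0,0,-2.5,0,0,-0.1,1],[0,0,-2.5,0,0,-0.16,1],[0,0,-2.5,0,0,-0.22,1],[0,0,-2.5,0,0,-0.28,1],[0,0,-2.5,0,0,-0.32,1],[0,0,-2.5,0,0,-0.34,1],[0,0,-2.5,0,0,-0.34,1]]]' 50
cat >> look.py <<'E'
def st():
    o=arm.observe(); R0=R.from_rotvec(o['ee_rot']);y=R0.apply([0,1,0])
    print(o['clock'],o['position'],'F',o['force'],'M',o['ft_torque'],'w',o['width']*92,'yaw',np.degrees(np.arctan2(y[1],y[0])),'j7',o['joints'][6],o['joint_efforts'][6])
    return o
E
python3 -c "
from look import *
st()
o,_=snap('wrist','w12');snap('side','s12')
im=cv2.imread('pics/s12.png');cv2.imwrite('pics/c12.png',cv2.resize(im[180:310,210:350],None,fx=4.5,fy=4.5))"
```

```text
clock: 14.12
position: [0.533, -0.0686, 0.2604]
ee_rot: [0.348, 3.121, 0.001]
force: [7.0, 0.1, -12.5]
width: 0.193
14.125 [ 0.533  -0.0686  0.2604] F [  6.9881   0.0501 -12.5277] M [ 0.1002 -1.5774  0.1031] w 17.75237901188232 yaw 77.29075344418622 j7 0.9572572839303866 0.030221790075302124
```

View pics/c12.png

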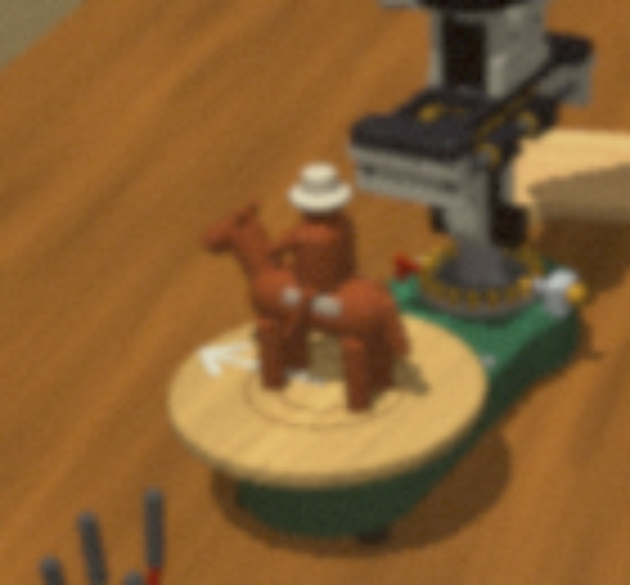

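View pics/w12.png

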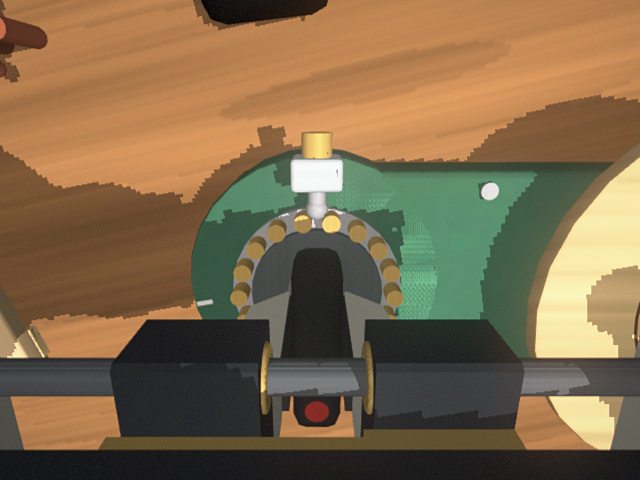

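```bash
python3 -m pendant '[[[0,0,1,0,0,-0.03,1],[0,0,1,0,0,-0.05,1],[0,0,1,0,0,-0.07,1],[0,0,1,0,0,-0.07,1]]]' 50;python3 -c "
from look import *
st()
import cv2
im=cv2.imread('pics/t9.png')
o,_=snap('side','s13')
im=cv2.imread('pics/s13.png');cv2.imwrite('pics/c13.png',cv2.resize(im[215:265,280:350],None,fx=9,fy=9,interpolation=cv2.INTER_CUBIC))"
```

```text
clock: 14.72
position: [0.5329, -0.0685, 0.2603]
ee_rot: [0.241, 3.131, 0.0]
force: [4.0, 0.9, 0.2]
width: 0.2
14.725 [ 0.5329 -0.0685  0.2603] F [4.0344 0.8651 0.1645] M [ 0.0507 -1.0705 -1.4312] w 18.38361388313672 yaw 81.20600663579064 j7 1.0134234997727136 1.6317704692482948
```

View pics/c13.png

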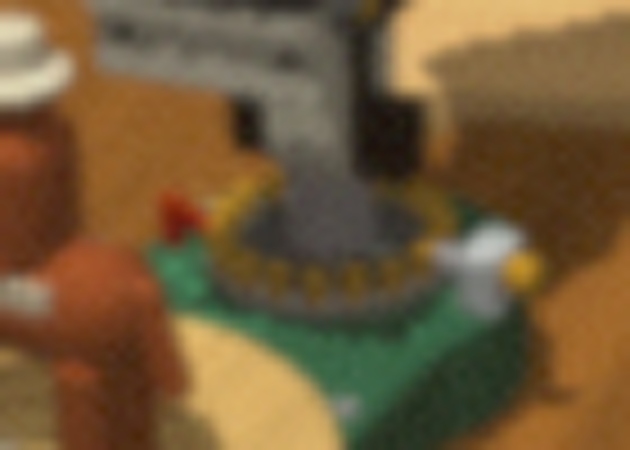

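```bash
python3 -m pendant '[[[0,0,0,0,0,0.05,1],[0,0,0,0,0,0.1,1],[0,0,0,0,0,0.16,1],[0,0,0,0,0,0.22,1],[0,0,0,0,0,0.28,1],[0,0,0,0,0,0.34,1],[0,0,0,0,0,0.4,1],[0,0,0,0,0,0.46,1],[0,0,0,0,0,0.52,1],[0,0,0,0,0,0.58,1],[0,0,0,0,0,0.64,1],[0,0,0,0,0,0.7,1],[0,0,0,0,0,0.74,1],[0,0,0,0,0,0.76,1],[0,0,0,0,0,0.76,1]]]' 50;python3 -c "
from look import *
st()
o,_=snap('wrist','w14')
o,_=snap('side','s14')
im=cv2.imread('pics/s14.png');cv2.imwrite('pics/c14.png',cv2.resize(im[160:310,210:370],None,fx=4.5,fy=4,interpolation=cv2.INTER_CUBIC))"
```

```text
clock: 16.65
position: [0.5332, -0.0674, 0.2603]
ee_rot: [1.38, 2.82, 0.002]
force: [7.3, 1.0, -2.0]
width: 0.195
16.65 [ 0.5332 -0.0674  0.2603] F [ 7.2947  0.9716 -1.9638] M [ 0.2316 -1.5183 -0.0483] w 17.91001952449194 yaw 37.851277470895454 j7 0.37956660582335566 -0.06829481106251478
```

View pics/c14.png

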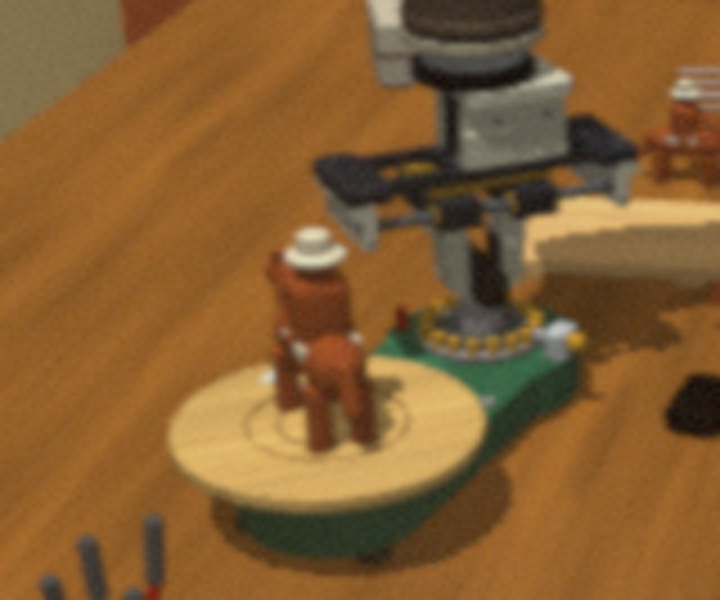

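View pics/w14.png

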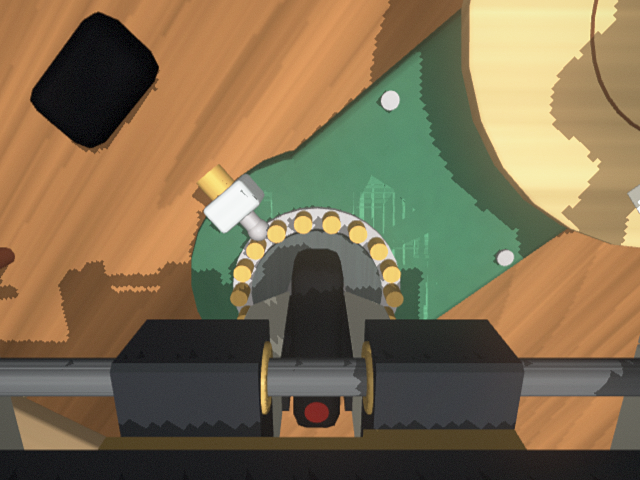

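```bash
python3 -m pendant '[[[0,0,0,0,0,0.05,1],[0,0,0,0,0,0.1,1],[0,0,0,0,0,0.15,1],[0,0,0,0,0,0.2,1],[0,0,0,0,0,0.25,1],[0,0,0,0,0,0.29,1],[0,0,0,0,0,0.32,1],[0,0,0,0,0,0.34,1],[0,0,0,0,0,0.347,1],[0,0,0,0,0,0.347,1],[0,0,0,0,0,0.347,1],[0,0,0,0,0,0.347,1],[0,0,0,0,0,0.347,1]]]' 50;python3 -c "
from look import *
st()
o,_=snap('wrist','w15')
o,_=snap('side','s15');snap('top','t15')
im=cv2.imread('pics/s15.png');cv2.imwrite('pics/c15.png',cv2.resize(im[160:310,210:370],None,fx=4.5,fy=4,interpolation=cv2.INTER_CUBIC))
im=cv2.imread('pics/t15.png');cv2.imwrite('pics/c16.png',cv2.resize(im[130:260,200:370],None,fx=4.5,fy=4.5,interpolation=cv2.INTER_CUBIC))
st()"
```

```text
clock: 18.38
position: [0.5336, -0.0673, 0.2603]
ee_rot: [1.846, 2.54, 0.004]
force: [9.2, 2.6, -4.9]
width: 0.193
18.375 [ 0.5336 -0.0673  0.2603] F [ 9.2316  2.583  -4.9094] M [ 0.2934 -1.8868 -0.0926] w 17.78665283908764 yaw 17.990106703777343 j7 0.09013333757235163 0.08321199333295226
18.525 [ 0.5336 -0.0672  0.2603] F [ 8.7924  1.8225 -4.1963] M [ 0.2832 -1.8963 -0.1149] w 17.746909648366838 yaw 17.994233024397477 j7 0.09017769579953197 0.083138442132622
```

View pics/c15.png

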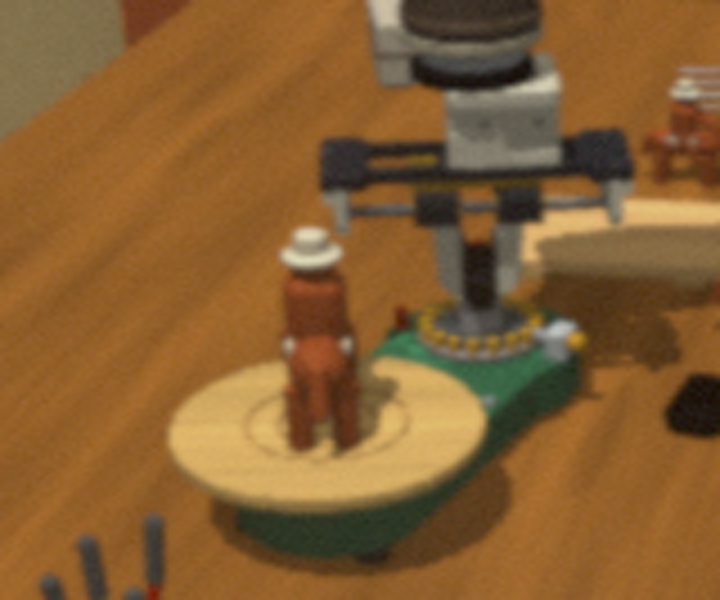

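View pics/w15.png

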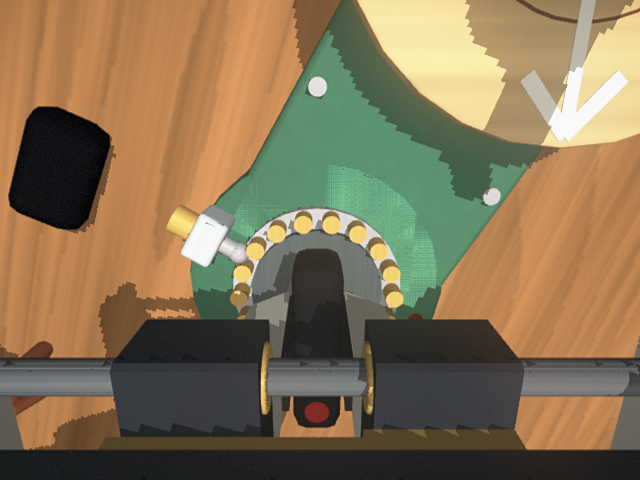

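View pics/c16.png

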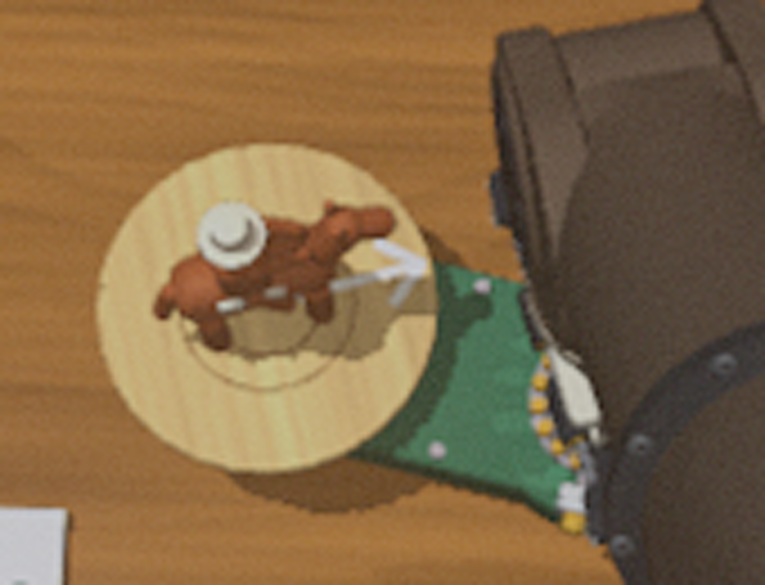

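Run:
```python
from look import *
t=lambda x,y:(200+(x+.5)/4.5-.5,130+(y+.5)/4.5-.5); s=lambda x,y:(210+(x+.5)/4.5-.5,160+(y+.5)/4-.5)
c=np.array([.576,.112]); tip=ray('top',[t(428,267)],.075)[0]; print('arrow',np.degrees(np.arctan2(*(tip[:2]-c)[::-1])),'expect',-32.3-40)
tipw=ray('wrist',[(565,138)],.075,arm.observe())[0];print(tipw,np.degrees(np.arctan2(*(tipw[:2]-c)[::-1])))
h=ray('top',[t(233,233)],.203)[0]; m=ray('top',[t(388,221)],.155)[0]
print('hat',h,'muz',m,np.degrees(np.arctan2(*(m-h)[1::-1])),'hat-tri',tri([('top',t(233,233),None),('side',s(312,245),None)]))
a=np.radians(-72.3);print('mid est',h[:2]+.004*np.array([np.cos(a),np.sin(a)]))
```

```text
arrow -74.16638004885294 expect -72.3
[0.6022 0.03   0.075 ] -72.2999926441997
hat [0.5743 0.115  0.203 ] muz [0.5985 0.0449 0.155 ] -70.8789961562571 hat-tri [0.5753 0.1153 0.2013]
mid est [0.5755 0.1111]
```

All checks agree: the arrow is at -72.3°, which is 40° past the first stop. The rider is centred within about 2 mm and aligned within about 2–3°, and the grip is firm, so I am handing in.

```bash
python3 -c "
from look import *
st(); print(arm.sign_off()); st()"
```

```text
18.525 [ 0.5336 -0.0672  0.2603] F [ 8.7924  1.8225 -4.1963] M [ 0.2832 -1.8963 -0.1149] w 17.746909648366838 yaw 17.994233024397477 j7 0.09017769579953197 0.083138442132622
the job is handed in; nothing more can be done
None
the job is handed in; nothing more can be done
```

I lifted the large rider off its board at 15–18 N, set it down on the wheel with about 13 N of contact, and released it. I then took the knob, turned it back until it was hard against the home post (1.4 N m reaction), and turned it 60° clockwise to the third stop. I handed in at 18.5 s with the gripper still holding the bar at a 50 N grip setting.

**Knob:** it ended 59.9° clockwise of home by tool yaw, where home is taken as 20° anticlockwise of the starting stop. The wheel arrow had moved 40.0° clockwise from that stop in the wrist view. The remaining moment was only about 0.1 N m, and the jaw opening was 17.7 mm on the 18 mm bar.

**Rider:** it was upright in the pictures, with its centre about 1–2 mm from the wheel axis and its heading within about 3° of the arrow.

**What disagreed:** the top view put the arrow at -74.2° against -72.3° from the wrist view, which is within pixel error. At the end the wrist still carried about 10 N of steady side load on the knob grip, and I left it that way.

I did not re-measure the brush cup, palette tile or polishing stone at the end. The gripper was never brought down near them and I saw no contact. Handing in gave no verdict.

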